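# Shut down the edge bander

## Robot

A 6-joint arm with a two-finger parallel gripper is mounted at the origin on the work surface. World frame = base frame: x ahead of the robot, y to its left, z up, the work surface at z = 0. Lengths are in m, angles in rad, forces in N, time in s.
With the tool pointing down it reaches from about 0.3 to 0.875 m from the base axis. Payload 6.4 kg.
Tool frame: the origin (TCP) lies on the centre line of the jaws, within the pads' length; the fingertips stand 8 mm ahead of it and the grasp point (between the pads) lies 11 mm behind it; z points along the fingers, y is the line along which they close (so a half turn about z gives the same grasp; the last joint's range is limited). The gripper opens to 85 mm and grips with 20 to 120 N. Pads are 22 mm wide; open, the fingers measure 114 mm over their backs; the gripper's body (76 mm by 85 mm) begins 54 mm behind the grasp point. The pads swing forward as they close: fully open they stand 13 mm farther back than shut.
Start: joints at [1, 0.181, 1.607, -0, 1.354, -0.206], TCP at [0.205, 0.537, 0.239] pointing down, gripper open.
Joint ranges: [-2.99, 2.99], [-0.89, 2.07], [0.3, 2.58], [-1.14, 4.28], [0, 2.63], [-3.12, 3.12]. Speed limits (rad/s): [2.57, 2.57, 3.01, 3.14, 3.14, 3.14].

## Interface

Orientations are given as a unit quaternion [w, x, y, z].
In Python, from bench import ctrl gives the robot as it stands.
- The arm moves only by the shell command python3 -m handwheel 'ROWS' [OPENING]. ROWS is JSON, a list that holds one entry, the list of rows, each a list of 4 numbers: the shift along the tool's x, y, z each as a share of 20 cm, from -1 to 1, then the turn about the tool's z as a share of 1.5 rad, from -1 to 1. In form: [[[x, y, z, twist], ...]]. A call has 1 to 10 rows; each row is the pose to reach, as a shift and turn from the pose commanded when the call began, along the tool's axes at that moment; what a row does not reach only later rows make up. A row lasts 1/8 s, in which the tool goes at most 62.5 mm and 10.7 degrees, less where a joint would pass 70% of its speed; a pose out of reach is approached as far as the arm can. A call with a number of a shift or a turn outside -1 to 1 is refused whole. A call with a gripper value outside its range is refused whole. OPENING is the finger opening in mm, from 0 to 85.4, set as the call begins (- or left out, the last holds). The fingers move at their own pace and stop on an object; the grip force is fixed at half the most. Time passes only in rows, so rows that repeat a pose let the fingers close. It gives the time, the measured TCP pose, the force, the opening and the grip force at its end, in the units of the state.
- ctrl.get_obs(): the state, without advancing time (a new reading comes with each control period).
- ctrl.camera(name): name is "side" or "top"; returns a dict with "color" (384x512x3 uint8, red, green, blue), "range_z" (384x512 float32, m along the optical axis (not along the pixel's ray), 0 where there is no reading), "K" (3x3 intrinsics, pixels), "pose" (4x4, takes a point from camera to world coordinates). Camera axes: x right, y down, z forward; pixel columns grow to the right and rows downward; lengths in m; the calibration is good to about 2 mm. A picture is of the moment at which its call begins.
- ctrl.hand_in(): hands the job in; it is judged then, once.
The state is a dict: "time_s": time; "q": joint angles; "dq": joint speeds; "joint_efforts": joint torques, N m; "eef_pos": TCP position; "eef_rot": TCP orientation; "wrist_force": force on the tool from outside, world axes, zero at the start; "torque": the same for the moment, N m; "opening": opening from 0.0 (shut) to 1.0 (fully open); "grasp_force": force on a finger pad.
Only numpy, scipy, OpenCV 4.12 (cv2) and the standard library are available. Lean on these libraries where they do the work, as an engineer would, in place of code of your own. Each camera call takes 0.05 s, during which the arm holds its last target. There are 200 camera calls.

## Task

The last panel is through: shut the edge bander down with closed fingertips, pressing only. Press the stop button in the top of the front handle right down to stop the feed, then push the glue heater's rocker (on the plate with the square temperature display) fully over to off, and last the large main rocker fully over to off. Leave the feed-direction rocker by the speed knob as it is set, do not grip the handle, and leave the tape coil, jar and screwdriver where they are.

Things in the scene. Friction and masses are not known exactly. Their poses are not given: they have to be found in the camera images.
- button_top (a point): Centre of the level top face of the stop button: plain steel, 21 mm across, sticking 10 mm up out of the top of the black ribbed front handle, face 232 mm above the table. It is the highest thing on the machine. The other, lower rubber handle, further from the robot, has no button.
- stop_button (a joint): Travel of the stop button, m: 0 released, 0.005 right down (the face moves straight down). Sprung: 1.4 N to start, 3.6 N right down; comes back up when let go. Even right down it stands 5 mm proud of the handle.
- front_handle: Upright black rubber handle carrying the stop button, 38 mm across, top 222 mm above the table, at the left front corner of the machine's base plate seen from the robot. Origin on its axis at table height, z up. Fixed; not to be gripped.
- control_box: White desk-type control box, 270 wide (y) x 176 deep (x), fixed, left of the machine. Origin mid underside, z up, x away from the operator (robot side). Its panel rises along +x by 0.21 rad: outward normal (-0.208, 0, 0.978) in its axes; front edge 55, back edge 91 mm high. Three grey plates, 82 mm apart in a row along y, order varies, each have a black rocker in front and an instrument behind.
- heater_plate: Glue heater's plate, 76 x 160 mm: behind its rocker (farther along +x) is a square black temperature display, 50 x 50 mm, 10 mm proud. Origin on the panel surface under the rocker's pivot; axes parallel to the control box's.
- heater_switch (a joint): Glue heater rocker, rad: 0 on, 0.4 fully off; it is stiff and stays wherever it is left. 30 mm long (along x) x 24 wide, V-shaped: when on, the far half lies parallel to the panel and the near half (robot side) stands up at 0.4 rad. Push the near end down to switch off: the near half ends parallel to the panel, 5.5 mm above it.
- heater_press (a point): Point on top of the heater rocker's raised near half, midway across, 12.5 mm from the pivot line, 2.5 mm short of the near end; moves with the rocker. About 3 N here, square to the panel, tips it; it goes down 5 mm from on to off.
- main_plate: Main switch's plate, 76 x 160 mm: behind its rocker are two round black fuse caps, 15 mm across, 14 mm proud. Origin on the panel surface under the rocker's pivot; axes parallel to the control box's.
- main_switch (a joint): Main rocker, rad: 0 on, 0.4 fully off; it is stiff and stays wherever it is left. The largest rocker, 40 mm long (along x) x 40 wide, shaped and worked like the heater's: when on, its near half (robot side) stands up at 0.4 rad; push the near end down to switch off.
- main_press (a point): Point on top of the main rocker's raised near half, midway across, 16 mm from the pivot line, 4 mm short of the near end; moves with the rocker. About 2.4 N here, square to the panel, tips it; it goes down 6 mm from on to off.
- feed_plate: Feed plate, 76 x 160 mm: behind its rocker is a round black speed knob, 38 mm across, 21 mm proud, on a dial. Origin on the panel surface under the rocker's pivot; axes parallel to the control box's.
- feed_switch (a joint): Feed-direction rocker, rad: 0 as set, 0.4 if pushed over. Looks like the heater's (30 x 24 mm). Stiff like the others. To be left at 0.
- machine: The edge bander, fixed: dark base plate 260 (x) x 400 (y), orange glue pot, grey motor head up to 185 mm high with a knob up to 198 mm, two rubber handles, and at its far left corner a low grey tape tray with a steel spindle 138 mm high. Origin on the table, z up, x away from the robot at yaw 0, y left.
- tape_coil: Loose coil of edging tape, 140 mm across, 22 mm high, lying in the tape tray round the spindle. Origin under its centre. To be left alone.
- granule_jar: Loose jar of glue granules, 80 mm across, 110 mm high, upright beyond the control box. Origin under its centre. To be left alone.
- screwdriver: Loose screwdriver, 190 mm long, lying on the table to the left of the control box. Origin under its middle. To be left alone.

How it is judged:
On the way, in this order (a step that is already met when the one before it is completed fails the run):
1. the stop button in the front handle is pressed right down, with all switches still on (value of joint stop_button above 0.0038 m and contact force between the fingers and anything else above 0.5 N and value of joint each of heater_switch, main_switch below 0.1 rad), for 0.05 s.
2. the heater rocker is over to off, with the main rocker still on (value of joint heater_switch above 0.35 rad and value of joint main_switch below 0.1 rad), for 0.1 s.
3. the main rocker is over to off (value of joint main_switch above 0.35 rad), for 0.1 s.
At the end, for the whole second after the job is handed in: The heater and main rockers are both fully over to off (above 0.35 of 0.4 rad), the feed-direction rocker is as it was set (below 0.08 rad), the stop button is let go, and the coil, jar and screwdriver are within 30 mm of where they stood (value of joint each of heater_switch, main_switch above 0.35 rad and value of joint feed_switch below 0.08 rad and value of joint stop_button below 0.001 m and distance of each of tape_coil, granule_jar, screwdriver from where it was at the start of the episode below 0.03 m); the robot touches nothing.
It fails at once if the main rocker is pushed over while the heater is still on (value of joint main_switch above 0.25 rad and value of joint heater_switch below 0.15 rad).
It fails at once if the feed-direction rocker is pushed over (value of joint feed_switch above 0.22 rad).
It fails at once if the front handle is gripped or pushed (more than 8 N from the fingers) (contact force between the fingers and front_handle above 8 N).
It fails at once if a bystander is moved, lifted or carried (more than 30 mm) (distance of any of tape_coil, granule_jar, screwdriver from where it was at the start of the episode above 0.03 m).
It also fails if it takes over 64 s, if anything falls off the work surface, if the arm or the gripper's body presses on something with over 40 N, if the wrist force passes 120 N, or if a joint passes its speed limit or range.

## Working session

There is one attempt and no reset: what is moved stays moved. The work goes in short steps, Python scripts to look and compute and a shell command to move; the robot and the scene stay as the last step left them, time stands still between calls to the robot, and variables do not carry over. Pictures are saved under pics/ and viewed, at most 10 in all, crops included, and the job is handed in when it is done.

```bash
mkdir -p pics; cat > h.py <<'E'
import numpy as np, cv2
from bench import ctrl
def grab():
    o={}
    for n in("top","side"):
        c=ctrl.camera(n); o[n]=c
        np.savez(f"{n}.npz",**{k:c[k] for k in("color","range_z","K","pose")})
    return o
def load(n): return dict(np.load(f"{n}.npz"))
def cloud(c):
    z=c["range_z"];v,u=np.mgrid[:z.shape[0],:z.shape[1]];K=c["K"]
    p=np.stack([(u-K[0,2])/K[0,0]*z,(v-K[1,2])/K[1,1]*z,z],-1)
    return p@c["pose"][:3,:3].T+c["pose"][:3,3]
E
python3 - <<'E'
from h import *
o=grab()
for n,c in o.items():
    cv2.imwrite(f"pics/{n}0.png",c["color"][...,::-1]); print(n,c["K"].round(1).tolist(),c["pose"].round(3).tolist())
s=ctrl.get_obs();print(s["time_s"],s["eef_pos"],s["eef_rot"],s["opening"])
E
```

```text
top [[472.8, 0.0, 252.8], [0.0, 472.8, 190.1], [0.0, 0.0, 1.0]] [[0.018, -0.996, 0.089, 0.502], [-1.0, -0.018, 0.006, 0.063], [-0.004, -0.089, -0.996, 1.47], [0.0, 0.0, 0.0, 1.0]]
side [[430.7, 0.0, 239.2], [0.0, 430.7, 195.2], [0.0, 0.0, 1.0]] [[1.0, 0.018, 0.004, 0.604], [0.009, -0.667, 0.745, -0.846], [0.017, -0.744, -0.668, 1.006], [0.0, 0.0, 0.0, 1.0]]
0.1 [0.20483844 0.53674798 0.23847306] [-3.07337965e-04  1.81383553e-01  9.83412096e-01 -7.49614814e-04] 0.9959366121254053
```

View pics/top0.png

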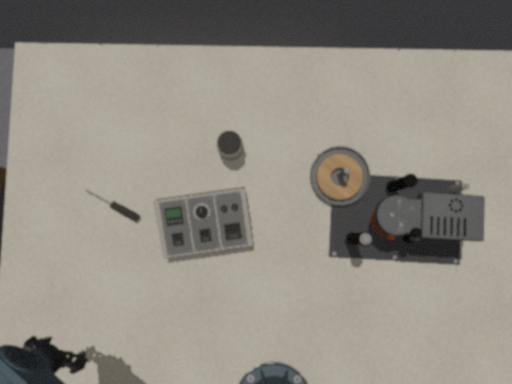

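View pics/side0.png

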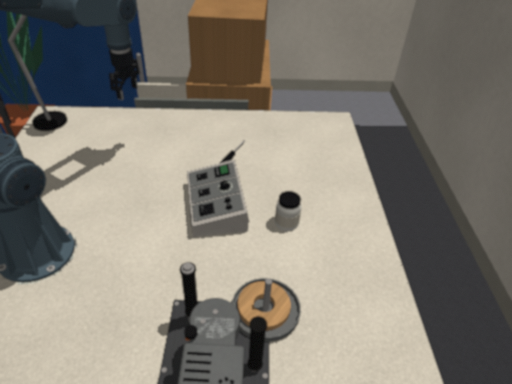

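The top view shows the box at (205,223): heater plate on the left (green display), feed in the middle (knob), and main on the right (two caps). The rockers are at about (178,239), (206,236) and (233,231). The button is at about (366,239) in the top view and (187,267) in the side view.

```bash
python3 - <<'E'
from h import *
t,s=load("top"),load("side")
def cr(c,u,v,w,h,k): return cv2.resize(c["color"][v:v+h,u:u+w,::-1],(w*k,h*k),interpolation=cv2.INTER_CUBIC)
a=cr(t,150,180,110,85,5); b=cr(s,180,155,72,85,5)
im=np.zeros((425+170,800,3),np.uint8)
b=b[:, :250+110]; im=np.zeros((600,800,3),np.uint8)
im[:340,:440]=cv2.resize(a,(440,340)); im[:425,440:]=b
im[430:600,:250]=cv2.resize(cr(t,340,222,50,34,5),(250,170)); im[430:600,300:500]=cr(s,170,255,40,34,5)
cv2.imwrite("pics/crop.png",im)
for n,c,(u,v) in(("top",t,(366,239)),("side",s,(187,267))):
    P=cloud(c); print(n); print(P[v-5:v+6:1,u-6:u+7,2].round(3)); print(P[v,u])
E
```

```text
top
[[0.223 0.221 0.222 0.223 0.226 0.228 0.227 0.226 0.224 0.221 0.015 0.007
  0.012]
 [0.222 0.227 0.222 0.225 0.223 0.225 0.223 0.221 0.224 0.224 0.22  0.014
  0.01 ]
 [0.227 0.222 0.227 0.231 0.227 0.233 0.225 0.233 0.233 0.221 0.224 0.22
  0.005]
 [0.222 0.224 0.228 0.231 0.228 0.23  0.234 0.228 0.227 0.226 0.223 0.222
  0.019]
 [0.225 0.225 0.234 0.226 0.23  0.227 0.232 0.235 0.235 0.225 0.224 0.222
  0.007]
 [0.218 0.22  0.23  0.236 0.228 0.23  0.228 0.231 0.227 0.233 0.222 0.224
  0.006]
 [0.221 0.223 0.233 0.231 0.226 0.228 0.23  0.231 0.231 0.232 0.222 0.219
  0.219]
 [0.222 0.225 0.231 0.23  0.23  0.228 0.232 0.233 0.232 0.229 0.223 0.22
  0.015]
 [0.222 0.227 0.222 0.223 0.232 0.23  0.233 0.232 0.235 0.224 0.224 0.22
  0.007]
 [0.223 0.222 1.47  0.226 0.224 0.23  0.224 0.227 0.221 0.222 0.218 0.215
  0.007]
 [0.221 0.222 0.228 0.229 0.225 0.225 0.222 0.223 0.218 0.225 0.22  0.005
  0.013]]
[ 0.4896521  -0.22682532  0.22837969]
side
[[-0.001 -0.003 -0.001 -0.003  0.001  0.001 -0.002  0.223 -0.001 -0.003
   0.001  0.003  0.001]
 [-0.004  0.     0.001  0.221  0.231  0.23   0
[... 252 characters left out ...]
0.224  0.232  0.234  0.232  0.233  0.231  0.232  0.235  0.232
   0.23   0.223  0.223]
 [ 0.221  0.225  0.229  0.231  0.232  0.233  0.232  0.231  0.231  0.231
   0.23   0.227  0.227]
 [ 0.222  0.225  0.226  0.232  0.231  0.232  0.233  0.231  0.231  0.233
   0.23   0.225  0.225]
 [ 0.225  0.225  0.226  0.23   0.231  0.232  0.232  0.23   0.233  0.231
   0.226  0.226  0.222]
 [ 0.223  0.225  0.225  0.226  0.229  0.231  0.23   0.231  0.227  0.226
   0.227  0.225  0.224]
 [ 0.223  0.224  0.223  0.226  0.224  0.228  0.225  0.225  0.226  0.226
   0.223  0.225  0.223]
 [ 0.224  0.221  0.224  0.224  0.224  0.225  0.227  0.226  0.223  0.225
   0.225  0.221  0.219]]
[ 0.49287207 -0.22989831  0.23195352]
```

View pics/crop.png

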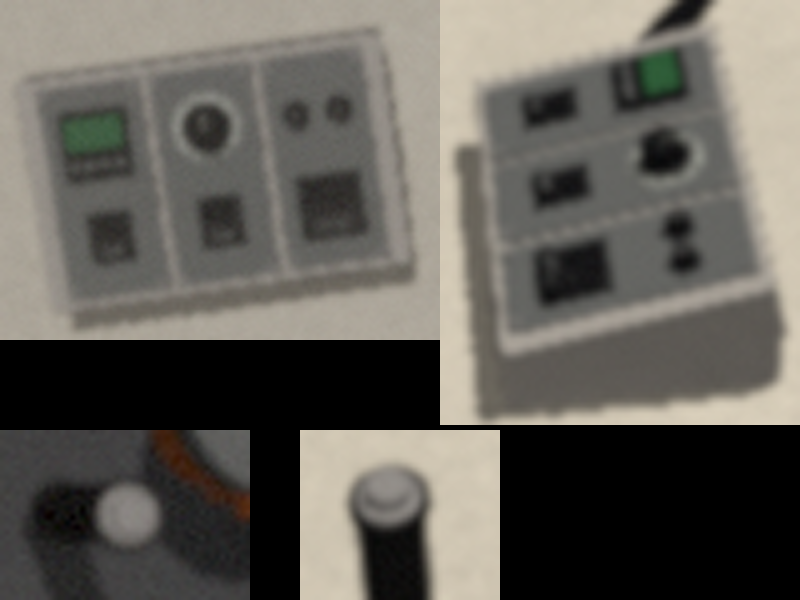

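The crop confirms the plate order. The button disc is centred on the handle top in both views. Next I measure positions.

```bash
cat > m.py <<'E'
from h import *
def ray(c,u,v):
    d=c["pose"][:3,:3]@np.linalg.solve(c["K"],[u,v,1.]); return c["pose"][:3,3],d
def onpl(c,u,v,n,d0):
    o,d=ray(c,u,v); return o+d*(d0-n@o)/(n@d)
def tri(pc):
    A=np.zeros((3,3));b=np.zeros(3);L=[]
    for c,u,v in pc:
        o,d=ray(c,u,v);d/=np.linalg.norm(d);M=np.eye(3)-np.outer(d,d);A+=M;b+=M@o;L.append((o,M))
    x=np.linalg.solve(A,b); return x,[np.linalg.norm(M@(x-o)) for o,M in L]
C={n:load(n) for n in("top","side")}
pts={}
for n,c in C.items():
    P=cloud(c);near=np.hypot(P[...,0]-.491,P[...,1]+.228)<.03
    h=near&(P[...,2]>.21)&(P[...,2]<.3);b=near&(P[...,2]>.2285)&(P[...,2]<.26)
    print(n,"handle",P[h][:,:2].min(0),P[h][:,:2].max(0),P[h].mean(0),"btn",P[b].mean(0),b.sum())
    g=cv2.cvtColor(c["color"],cv2.COLOR_RGB2GRAY)
    # panel: plane fit
    R=P.reshape(-1,3); m=(P[...,2]>.045)&(P[...,2]<.12)&(np.abs(P[...,1]-.2)<.2)&(np.abs(P[...,0]-.52)<.15)
    Q=P[m]; 
    for _ in range(8):
        A=np.c_[Q[:,:2],np.ones(len(Q))];k=np.linalg.lstsq(A,Q[:,2],rcond=None)[0];r=Q[:,2]-A@k
        Q=Q[np.abs(r)<max(.004,1.5*r.std())]
    nn=np.array([-k[0],-k[1],1]);nn/=np.linalg.norm(nn)
    print(" plane n",nn.round(3),"d",nn@Q.mean(0),"yaw",np.arctan2(-nn[1],-nn[0]),"tilt",np.arccos(nn[2]),len(Q))
    pts[n]=(nn,nn@Q.mean(0))
    hull=cv2.minAreaRect(Q[:,:2].astype(np.float32)); print(" rect",hull)
    mm=cv2.dilate(m.astype(np.uint8),np.ones((3,3)))
    mk=((g<62)&(mm>0)).astype(np.uint8)
    nl,lab,st,ce=cv2.connectedComponentsWithStats(mk)
    for i in range(1,nl):
        if st[i,4]>15: print("  blob",ce[i].round(1),st[i].tolist(),onpl(c,*ce[i],nn,nn@Q.mean(0)+.007).round(4))
E
python3 m.py
```

```text
top handle [ 0.47126205 -0.24464284] [ 0.5078736  -0.20742329] [ 0.48945037 -0.22407525  0.22472802] btn [ 0.48819057 -0.2246283   0.2317413 ] 37
 plane n [-0.201 -0.034  0.979] d -0.03983957187590962 yaw 0.16619921578595304 tilt 0.20500622521548278 3675
 rect ((0.5255362391471863, 0.21680006384849548), (0.17041227221488953, 0.26880648732185364), 9.106576919555664)
  blob [234.5 206.6] [232, 205, 5, 5, 16] [0.5756 0.1243 0.0888]
  blob [201.6 211.9] [197, 207, 10, 11, 73] [0.5583 0.2202 0.0885]
  blob [223.8 208.1] [222, 206, 5, 5, 16] [0.5705 0.1554 0.0888]
  blob [174.9 218. ] [167, 215, 15, 5, 29] [0.5392 0.2977 0.0873]
  blob [232.  230.1] [225, 223, 16, 17, 180] [0.5068 0.1306 0.0749]
  blob [204.8 234.1] [200, 229, 11, 13, 92] [0.4938 0.2104 0.075 ]
  blob [177.4 237.9] [172, 233, 11, 12, 83] [0.4812 0.2906 0.0751]
side handle [ 0.47535702 -0.24478922] [ 0.51089146 -0.20789543] [ 0.49417775 -0.23150199  0.22481174] btn [ 0.49312923 -0.22767769  0.23158337] 59
 plane n [-0.205 -0.036  0.978] d -0.04316347455206915 yaw 0.1756121773845467 tilt 0.20984347034907466 2255
 rect ((0.5295506119728088, 0.21404936909675598), (0.16975829005241394, 0.2736375629901886), 9.173501014709473)
  blob [220.5 172. ] [214, 166, 15, 11, 85] [0.5453 0.293  0.0883]
  blob [201.6 176.1] [197, 173, 10, 7, 56] [0.4811 0.2861 0.0746]
  blob [224.  185.2] [220, 181, 10, 9, 65] [0.5594 0.224  0.0887]
  blob [203.9 191.9] [199, 188, 11, 9, 67] [0.4947 0.2052 0.0744]
  blob [227.7 203.4] [225, 198, 7, 12, 51] [0.5743 0.1373 0.0886]
  blob [205.9 209. ] [199, 203, 15, 13, 153] [0.5064 0.1256 0.0739]
```

```bash
python3 -m handwheel '[[[0,0,-0.35,-0.1],[-0.3,-0.34,-0.35,-0.3],[-0.6,-0.68,-0.35,-0.349],[-0.86,-0.98,-0.35,-0.349],[-0.86,-0.98,-0.35,-0.349]]]' 0
cat > d.py <<'E'
import sys,numpy as np
from bench import ctrl
from scipy.spatial.transform import Rotation as R
s=ctrl.get_obs();q=s["eef_rot"];r=R.from_quat([q[1],q[2],q[3],q[0]])
np.set_printoptions(precision=4,suppress=True)
print("t",s["time_s"],"p",s["eef_pos"],"yaw y",np.degrees(np.arctan2(*r.as_matrix()[[1,0],1])),"z",r.as_matrix()[:,2],"F",s["wrist_force"],"op",s["opening"])
if len(sys.argv)>3: print("share",r.inv().apply(np.array(list(map(float,sys.argv[1:4])))-s["eef_pos"])/.2)
E
python3 d.py 0.4907 -0.2262 0.27
```

```text
time_s: 0.72
eef_pos: [0.2899, 0.3074, 0.3089]
eef_rot: [0.0, -0.08, 0.997, -0.0]
wrist_force: [2.1, -0.2, 1.3]
opening: -0.002
grasp_force: 0.0
t 0.725 p [0.2899 0.3074 0.3089] yaw y 99.15569620862861 z [ 0.0001 -0.0002 -1.    ] F [ 2.1047 -0.2492  1.2889] op -0.0018230245610376763
share [-0.5666 -2.7936  0.1952]
```

```bash
python3 -m handwheel '[[[-0.1,-0.3,0,0],[-0.2,-0.6,0,0],[-0.3,-0.9,0,0],[-0.3,-0.95,0,0]]]' >/dev/null
python3 -m handwheel '[[[-0.1,-0.3,0,0],[-0.2,-0.6,0,0],[-0.27,-0.9,0,0],[-0.27,-0.95,0,0]]]' >/dev/null
python3 -m handwheel '[[[0,-0.3,0,0],[0,-0.6,0,0],[0,-0.89,0,0],[0,-0.89,0,0],[0,-0.89,0.15,0],[0,-0.89,0.15,0],[0,-0.89,0.15,0]]]' >/dev/null
python3 d.py 0.4907 -0.2262 0.245
python3 - <<'E'
from h import *
o=grab()
im=[cv2.resize(o[n]["color"][v:v+75,u:u+100,::-1],(400,300),interpolation=cv2.INTER_CUBIC) for n,u,v in(("top",320,195),("side",140,200))]
cv2.imwrite("pics/b1.png",np.hstack(im))
E
```

```text
t 2.6 p [ 0.491  -0.2223  0.28  ] yaw y 99.19734328944423 z [ 0.0005  0.     -1.    ] F [0.063  0.7097 0.0562] op 0.0033505814151181842
share [ 0.0047 -0.0188  0.1751]
```

View pics/b1.png

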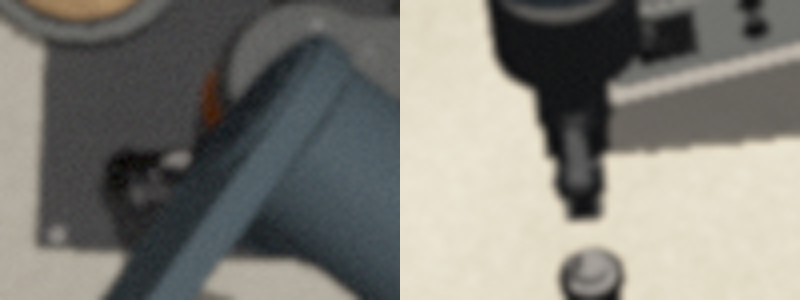

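```bash
python3 - <<'E'
from h import *
c=load("side")
def pr(p):
    q=np.linalg.inv(c["pose"])@np.r_[p,1];return (c["K"]@q[:3])[:2]/q[2],q[2]
print(pr([.491,-.2223,.272]),pr([.491,-.2262,.232]))
P=cloud(c);g=(np.hypot(P[...,0]-.491,P[...,1]+.225)<.035)
for lo,hi in((.265,.285),(.285,.3),(.2285,.245),(.21,.24)):
    m=g&(P[...,2]>lo)&(P[...,2]<hi);v,u=np.nonzero(m)
    print(lo,m.sum(),"uv",u.min(),u.max(),u.mean(),v.min(),v.max(),"xyz",P[m].min(0).round(4),P[m].max(0).round(4),P[m].mean(0).round(4))
E
```

```text
(array([185.33224722, 252.81886545]), np.float64(0.9536305234910505)) (array([186.33553049, 265.68229969]), np.float64(0.9774282224268538))
0.265 25 uv 181 191 185.4 251 255 xyz [ 0.4829 -0.2365  0.27  ] [ 0.5043 -0.2268  0.2847] [ 0.4927 -0.232   0.2806]
0.285 34 uv 181 190 185.88235294117646 249 254 xyz [ 0.4835 -0.2397  0.285 ] [ 0.5029 -0.2266  0.2995] [ 0.4948 -0.2344  0.2918]
0.2285 56 uv 183 191 187.26785714285714 263 270 xyz [ 0.4834 -0.2383  0.229 ] [ 0.502  -0.2185  0.2352] [ 0.4932 -0.2275  0.2319]
0.21 199 uv 180 195 187.66834170854273 262 278 xyz [ 0.4754 -0.2457  0.2101] [ 0.5106 -0.2085  0.2352] [ 0.4941 -0.2313  0.2248]
```

```bash
python3 -m handwheel '[[[0,-0.021,0.05,0],[0,-0.021,0.12,0],[0,-0.021,0.185,0],[0,-0.021,0.185,0],[0,-0.021,0.185,0]]]' ; python3 d.py
python3 -m handwheel '[[[0,0,0.01,0],[0,0,0.02,0],[0,0,0.028,0],[0,0,0.035,0],[0,0,0.035,0],[0,0,0.035,0]]]'; python3 d.py
```

```text
time_s: 3.32
eef_pos: [0.4913, -0.2279, 0.2421]
eef_rot: [-0.0, -0.079, 0.997, 0.0]
wrist_force: [0.3, 0.2, -0.6]
opening: 0.004
grasp_force: 0.0
t 3.325 p [ 0.4913 -0.2279  0.2421] yaw y 99.0905387065265 z [-0.0002  0.0002 -1.    ] F [ 0.2836  0.2196 -0.6146] op 0.0037289722907359263
time_s: 4.08
eef_pos: [0.4916, -0.2281, 0.2355]
eef_rot: [0.0, -0.079, 0.997, -0.0]
wrist_force: [0.6, -0.4, 3.2]
opening: -0.005
grasp_force: 1.6
t 4.075 p [ 0.4916 -0.2281  0.2355] yaw y 99.0955909881026 z [ 0.0007 -0.0006 -1.    ] F [ 0.6056 -0.3973  3.2068] op -0.005430961563587488
```

```bash
python3 -m handwheel '[[[0,0,0.003,0],[0,0,0.003,0],[0,0,0.003,0]]]'; python3 -m handwheel '[[[0,0,0.002,0],[0,0,0.002,0]]]';python3 -m handwheel '[[[0,0,0,0]]]'
```

```text
time_s: 4.45
eef_pos: [0.4915, -0.2281, 0.235]
eef_rot: [0.0, -0.079, 0.997, -0.0]
wrist_force: [0.8, -0.0, 6.2]
opening: -0.004
grasp_force: 2.5
time_s: 4.7
eef_pos: [0.4916, -0.2281, 0.235]
eef_rot: [0.0, -0.079, 0.997, -0.0]
wrist_force: [-0.4, 0.0, 7.4]
opening: -0.001
grasp_force: 3.6
time_s: 4.82
eef_pos: [0.4916, -0.2281, 0.235]
eef_rot: [0.0, -0.079, 0.997, -0.0]
wrist_force: [-0.6, -0.1, 7.1]
opening: 0.002
grasp_force: 3.5
```

```bash
python3 -m handwheel '[[[0,0,-0.1,0],[0,0,-0.25,0],[0,0.2,-0.25,0],[0,0.5,-0.25,0],[-0.1,0.8,-0.25,0],[-0.1,0.95,-0.25,0]]]' >/dev/null
python3 -m handwheel '[[[0,0.3,0,0],[-0.1,0.6,0,0],[-0.17,0.9,0,0],[-0.17,0.95,0,0],[-0.17,0.95,0,0]]]' >/dev/null
python3 -m handwheel '[[[0,0.3,0,0],[0,0.65,0,0],[0,0.65,0.3,0],[0,0.65,0.6,0],[0,0.65,0.85,0],[0,0.65,0.85,0],[0,0.65,0.85,0]]]'
python3 d.py 0.4638 0.2855 0.095
python3 - <<'E'
from h import *
o=grab()
im=[cv2.resize(o[n]["color"][v:v+75,u:u+100,::-1],(400,300),interpolation=cv2.INTER_CUBIC) for n,u,v in(("top",150,180),("side",160,145))]
cv2.imwrite("pics/h1.png",np.hstack(im))
E
```

```text
time_s: 7.08
eef_pos: [0.4657, 0.2835, 0.116]
eef_rot: [0.001, -0.078, 0.997, 0.0]
wrist_force: [-0.6, 0.3, 0.3]
opening: 0.001
grasp_force: 0.0
t 7.075 p [0.4657 0.2835 0.116 ] yaw y 99.00251196460594 z [ 0.0021  0.0005 -1.    ] F [-0.6151  0.2565  0.3321] op 0.0011984635609140388
share [0.0079 0.0111 0.1052]
```

View pics/h1.png

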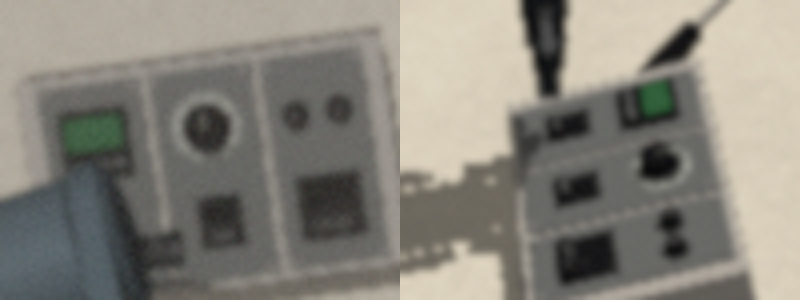

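The side view shows the tip at about (196,168), just short of and above the heater rocker at (201,176), as planned. I'll lower it in steps.

```bash
python3 -m handwheel '[[[0.008,0.011,0.05,0],[0.008,0.011,0.1,0],[0.008,0.011,0.12,0],[0.008,0.011,0.12,0]]]' ; for i in 1; do python3 -m handwheel '[[[0,0,0.015,0],[0,0,0.03,0],[0,0,0.03,0]]]'; python3 -m handwheel '[[[0,0,0.01,0],[0,0,0.02,0],[0,0,0.02,0]]]'; done
```

```text
time_s: 7.68
eef_pos: [0.4616, 0.286, 0.0895]
eef_rot: [-0.001, -0.079, 0.997, -0.0]
wrist_force: [0.6, -0.4, 0.1]
opening: -0.003
grasp_force: 0.0
time_s: 8.05
eef_pos: [0.4619, 0.286, 0.0839]
eef_rot: [-0.0, -0.079, 0.997, -0.0]
wrist_force: [0.3, -0.4, 0.1]
opening: 0.0
grasp_force: 0.0
time_s: 8.43
eef_pos: [0.4621, 0.2861, 0.0801]
eef_rot: [-0.0, -0.079, 0.997, 0.0]
wrist_force: [-0.7, -0.4, 1.8]
opening: -0.0
grasp_force: 0.4
```

```bash
python3 -m handwheel '[[[0,0,0.01,0],[0,0,0.01,0]]]'; python3 -m handwheel '[[[0,0,0.01,0],[0,0,0.01,0]]]';python3 d.py
python3 - <<'E'
from h import *
o=grab()
im=[cv2.resize(o[n]["color"][v:v+45,u:u+60,::-1],(400,300),interpolation=cv2.INTER_CUBIC) for n,u,v in(("top",160,210),("side",180,155))]
cv2.imwrite("pics/h2.png",np.hstack(im))
E
```

```text
time_s: 8.68
eef_pos: [0.4621, 0.2861, 0.0781]
eef_rot: [0.0, -0.079, 0.997, 0.0]
wrist_force: [-0.2, -0.6, 2.6]
opening: -0.001
grasp_force: 1.0
time_s: 8.93
eef_pos: [0.4623, 0.2862, 0.0767]
eef_rot: [0.0, -0.079, 0.997, 0.0]
wrist_force: [-3.1, -1.0, 7.1]
opening: -0.002
grasp_force: 3.7
t 8.925 p [0.4623 0.2862 0.0767] yaw y 99.09577141234068 z [ 0.0004  0.     -1.    ] F [-3.1435 -0.9736  7.0957] op -0.002379468255681174
```

View pics/h2.png

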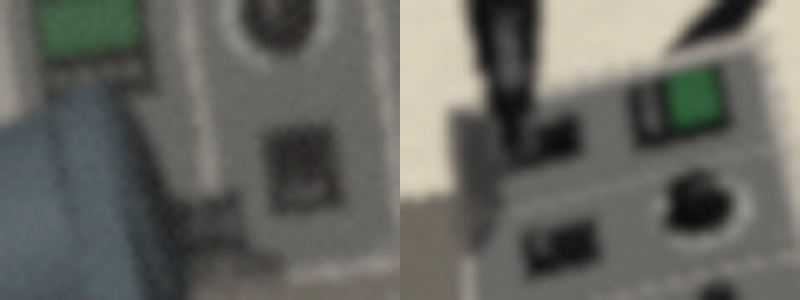

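```bash
python3 -m handwheel '[[[0,0,0.007,0],[0,0,0.007,0],[0,0,0.007,0]]]'; python3 -m handwheel '[[[0,0,0.007,0],[0,0,0.007,0],[0,0,0.007,0]]]'
```

```text
time_s: 9.4
eef_pos: [0.4624, 0.2862, 0.0764]
eef_rot: [0.0, -0.079, 0.997, -0.0]
wrist_force: [-6.6, -3.1, 17.3]
opening: 0.0
grasp_force: 8.8
time_s: 9.78
eef_pos: [0.4625, 0.2863, 0.0762]
eef_rot: [0.0, -0.08, 0.997, -0.0]
wrist_force: [-9.8, -4.6, 27.0]
opening: -0.0
grasp_force: 14.2
```

Hard stop reached. I'll back off and check the rocker.

```bash
python3 -m handwheel '[[[0,0,-0.1,0],[0,0,-0.3,0],[0.2,0,-0.5,0],[0.5,0,-0.5,0],[0.5,0,-0.5,0]]]'
python3 - <<'E'
from h import *
s0=load("side");o=grab();t=o["top"];s=o["side"]
im=[cv2.resize(c[v:v+45,u:u+45,::-1],(400,400),interpolation=cv2.INTER_CUBIC) for c,u,v in((s["color"],185,160),(t["color"],163,212))]
cv2.imwrite("pics/h3.png",np.hstack(im))
P=cloud(s); n=np.array([-.205,-.036,.978]); H=P@n+.0432
bx=np.array([.987,.158,0]);by=np.array([-.158,.987,0])
for nm,pv in(("heater",(.4811,.2861,0)),("feed",(.4947,.2052,0)),("main",(.5064,.1256,0))):
    a=(P-np.array(pv))@bx;b=(P-np.array(pv))@by
    print(nm,[(e,round(float(np.median(H[(abs(a-e)<2e-3+.001)&(abs(b)<.009)&(abs(H)<.03)]))*1e3,1) if (( abs(a-e)<.003)&(abs(b)<.009)&(abs(H)<.03)).any() else None) for e in(-.022,-.018,-.015,-.012,-.009,-.006,-.003,0,.003,.006,.009,.012,.015,.02)])
E
```

```text
time_s: 10.4
eef_pos: [0.3588, 0.2694, 0.172]
eef_rot: [-0.002, -0.08, 0.997, -0.0]
wrist_force: [0.3, 0.1, 0.2]
opening: 0.003
grasp_force: 0.0
heater [(-0.022, 0.8), (-0.018, 2.2), (-0.015, 3.9), (-0.012, 4.1), (-0.009, 4.4), (-0.006, 3.4), (-0.003, 3.4), (0, 3.5), (0.003, 3.9), (0.006, 6.0), (0.009, 5.8), (0.012, 5.8), (0.015, 4.7), (0.02, 1.9)]
feed [(-0.022, -1.8), (-0.018, 1.2), (-0.015, 5.7), (-0.012, 8.8), (-0.009, 6.1), (-0.006, 4.7), (-0.003, 4.7), (0, 2.1), (0.003, 2.0), (0.006, 3.2), (0.009, 4.7), (0.012, 5.5), (0.015, 3.6), (0.02, 0.5)]
main [(-0.022, 1.9), (-0.018, 11.3), (-0.015, 11.3), (-0.012, 9.5), (-0.009, 8.3), (-0.006, 7.0), (-0.003, 6.3), (0, 4.2), (0.003, 5.2), (0.006, 4.6), (0.009, 3.9), (0.012, 3.3), (0.015, 3.6), (0.02, 1.2)]
```

View pics/h3.png

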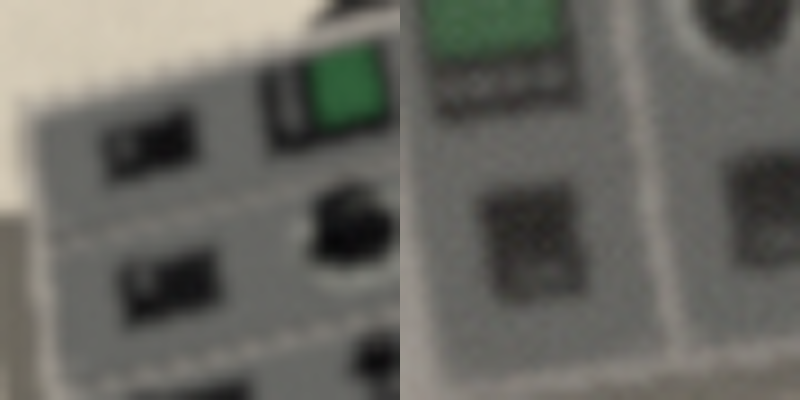

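The heater rocker has clearly moved: its near half is now about 4 mm above the panel, against about 9 mm for the feed rocker. I'll press once more, 6 mm further in, to make sure it is fully over.

```bash
python3 -m handwheel '[[[-0.25,0,0,0],[-0.53,0,0,0],[-0.53,0,0.25,0],[-0.53,0,0.44,0],[-0.53,0,0.44,0],[-0.53,0,0.44,0]]]' >/dev/null; python3 d.py .4682 .2871 .076
```

```text
t 11.25 p [0.4695 0.2874 0.0864] yaw y 99.07769360533624 z [ 0.0016  0.0005 -1.    ] F [ 0.109   0.733  -0.1203] op -0.0004281113011989381
share [ 0.0069 -0.0003  0.0521]
```

```bash
python3 -m handwheel '[[[0.01,0,0.01,0],[0.01,0,0.03,0],[0.01,0,0.03,0]]]'; python3 -m handwheel '[[[0,0,0.008,0],[0,0,0.008,0]]]'; python3 -m handwheel '[[[0,0,0.008,0],[0,0,0.008,0]]]'; python3 -m handwheel '[[[0,0,0.008,0],[0,0,0.008,0]]]'
```

```text
time_s: 11.62
eef_pos: [0.4661, 0.2868, 0.0797]
eef_rot: [0.0, -0.079, 0.997, 0.0]
wrist_force: [0.1, -0.8, -0.2]
opening: 0.001
grasp_force: 0.0
time_s: 11.88
eef_pos: [0.4661, 0.2868, 0.0778]
eef_rot: [0.0, -0.079, 0.997, 0.0]
wrist_force: [1.0, 0.5, 1.3]
opening: 0.0
grasp_force: 0.2
time_s: 12.12
eef_pos: [0.4663, 0.2869, 0.0774]
eef_rot: [0.0, -0.079, 0.997, 0.0]
wrist_force: [-4.0, -0.5, 11.4]
opening: 0.002
grasp_force: 5.8
time_s: 12.38
eef_pos: [0.4664, 0.2869, 0.0771]
eef_rot: [0.0, -0.079, 0.997, -0.0]
wrist_force: [-8.6, -4.3, 21.3]
opening: 0.0
grasp_force: 11.8
```

Immediate hard contact at the height of the off surface, so the heater is off. Next is the main rocker.

```bash
python3 -m handwheel '[[[0,0,-0.1,0],[0,0,-0.3,0],[0.027,-0.3,-0.3,0],[0.027,-0.6,-0.3,0],[0.027,-0.816,-0.3,0],[0.027,-0.816,-0.3,0],[0.027,-0.816,-0.1,0],[0.027,-0.816,-0.1,0],[0.027,-0.816,-0.1,0]]]'; python3 d.py .4869 .1249 .085
python3 - <<'E'
from h import *
s=grab()["side"]
cv2.imwrite("pics/m1.png",cv2.resize(s["color"][155:230,165:265,::-1],(600,450),interpolation=cv2.INTER_CUBIC))
E
```

```text
time_s: 13.5
eef_pos: [0.4866, 0.1255, 0.0952]
eef_rot: [0.0, -0.08, 0.997, 0.0]
wrist_force: [0.7, 0.6, -0.0]
opening: 0.001
grasp_force: 0.0
t 13.5 p [0.4866 0.1255 0.0952] yaw y 99.1509811168437 z [ 0.      0.0001 -1.    ] F [ 0.7404  0.6447 -0.0114] op 0.0009897528064785183
share [-0.0009 -0.003   0.051 ]
```

View pics/m1.png

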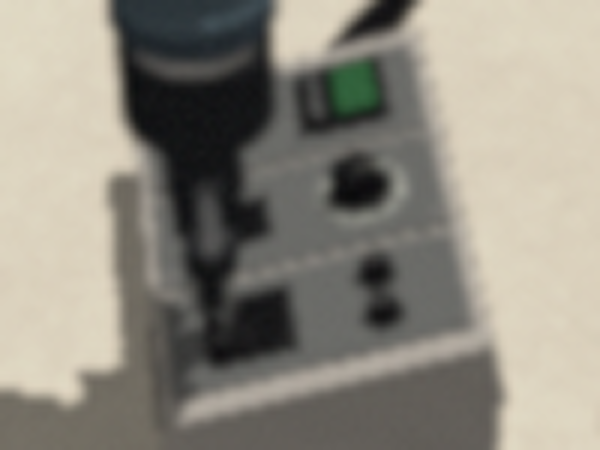

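The tip, at about (213,325) in the crop, sits over the near edge of the main rocker. I'll press.

```bash
python3 -m handwheel '[[[0,0,0.02,0],[0,0,0.05,0],[0,0,0.05,0]]]'; python3 -m handwheel '[[[0,0,0.015,0],[0,0,0.025,0],[0,0,0.025,0]]]'; python3 -m handwheel '[[[0,0,0.01,0],[0,0,0.01,0]]]';  python3 -m handwheel '[[[0,0,0.008,0],[0,0,0.008,0]]]'; python3 -m handwheel '[[[0,0,0.008,0],[0,0,0.008,0]]]'
```

```text
time_s: 13.98
eef_pos: [0.486, 0.1247, 0.084]
eef_rot: [-0.001, -0.079, 0.997, 0.0]
wrist_force: [-0.1, -0.1, -0.0]
opening: -0.003
grasp_force: 0.0
time_s: 14.35
eef_pos: [0.4865, 0.1247, 0.0794]
eef_rot: [-0.0, -0.079, 0.997, 0.0]
wrist_force: [0.2, -0.0, -0.4]
opening: -0.001
grasp_force: 0.0
time_s: 14.6
eef_pos: [0.4867, 0.1247, 0.0776]
eef_rot: [0.0, -0.079, 0.997, -0.0]
wrist_force: [-1.0, 0.1, 1.2]
opening: -0.001
grasp_force: 0.6
time_s: 14.85
eef_pos: [0.4869, 0.1248, 0.0764]
eef_rot: [0.0, -0.079, 0.997, -0.0]
wrist_force: [-1.7, 0.0, 6.1]
opening: 0.002
grasp_force: 2.8
time_s: 15.1
eef_pos: [0.4871, 0.1248, 0.0761]
eef_rot: [0.0, -0.079, 0.997, -0.0]
wrist_force: [-5.5, -0.6, 17.6]
opening: 0.001
grasp_force: 9.3
```

```bash
python3 -m handwheel '[[[0,0,-0.1,0],[0,0,-0.3,0],[0.2,0,-0.5,0],[0.6,0,-0.5,0],[0.6,0,-0.5,0],[0.6,0,-0.5,0]]]' >/dev/null
python3 - <<'E'
from h import *
s=grab()["side"]
cv2.imwrite("pics/m2.png",cv2.resize(s["color"][160:220,180:240,::-1],(480,480),interpolation=cv2.INTER_CUBIC))
P=cloud(s); n=np.array([-.205,-.036,.978]); H=P@n+.0432
bx=np.array([.987,.158,0]);by=np.array([-.158,.987,0])
for nm,pv in(("heater",(.4811,.2861,0)),("feed",(.4947,.2052,0)),("main",(.5064,.1256,0))):
    a=(P-np.array(pv))@bx;b=(P-np.array(pv))@by
    print(nm,[(e,round(float(np.median(H[(abs(a-e)<.003)&(abs(b)<.009)&(abs(H)<.03)]))*1e3,1)) for e in(-.02,-.016,-.012,-.009,-.006,-.003,0,.003,.006,.009,.012,.016,.02)])
E
```

```text
heater [(-0.02, 1.5), (-0.016, 1.7), (-0.012, 5.3), (-0.009, 3.3), (-0.006, 4.9), (-0.003, 3.3), (0, 2.3), (0.003, 4.2), (0.006, 5.7), (0.009, 6.5), (0.012, 6.7), (0.016, 4.9), (0.02, 1.7)]
feed [(-0.02, -0.5), (-0.016, 3.1), (-0.012, 7.1), (-0.009, 6.1), (-0.006, 5.5), (-0.003, 5.3), (0, -0.4), (0.003, 2.9), (0.006, 2.9), (0.009, 2.9), (0.012, 3.8), (0.016, 1.5), (0.02, 0.8)]
main [(-0.02, 1.5), (-0.016, 5.1), (-0.012, 4.9), (-0.009, 5.3), (-0.006, 4.7), (-0.003, 5.0), (0, 5.6), (0.003, 7.2), (0.006, 8.0), (0.009, 6.7), (0.012, 7.3), (0.016, 11.2), (0.02, 5.2)]
```

View pics/m2.png

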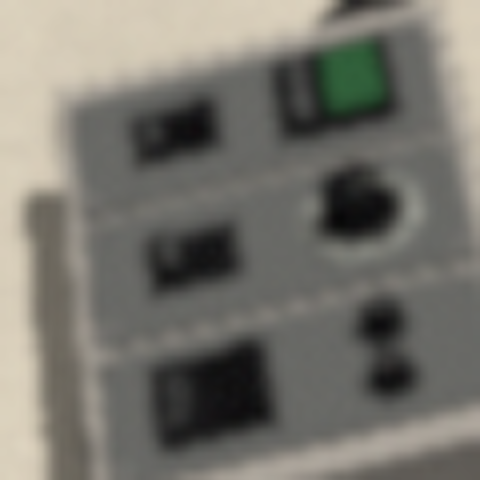

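Near half of the main rocker is flat at about 5 mm and its far end is up at 11 mm, so it is off. The heater also reads off, the feed rocker is unchanged, and the arm is clear.

```bash
python3 -c "
from bench import ctrl
print(ctrl.get_obs()['eef_pos'],ctrl.hand_in())"
```

```text
the job is handed in; nothing more can be done
[0.36901837 0.10575354 0.17472728] None
```

The edge bander is shut down in order (stop button, heater rocker, main rocker), each pressed to its hard stop; the feed rocker still read as set, the loose items were not approached, and the job is handed in, with no verdict returned.

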